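Mesh the grinding cup on the mill drive and hold it down to run

TASK

Mill the sample: lift the closed steel grinding cup (it has a bar grip on its lid), set it upright in the round well of the lab mill, and turn it under light pressure, without forcing it, until its splines mesh with the drive and it slides home. Then press it down against the sprung run ring, right to the stop, and finish while still holding it pressed there, because the mill only runs as long as the cup is held down. Leave everything else on the bench where it is.

Things in the scene. Friction and masses are not known exactly. Their poses are not given: they have to be found in the camera images.
- mill: Lab mill base, fixed: white round housing 128 mm wide, 106 mm high in all, with a grey turret and, on its own -x side, a control pod reaching 90 mm out from the axis. Origin on the well's vertical axis at the bench surface, z up. Heights of a cup's underside above the origin: 88 mm riding unmeshed on the drive teeth, 76 mm meshed and just on the run ring, 70 mm pressed to the stop.
- well_mouth (a point): Centre of the rim of the round well in the grey turret, on its vertical axis, 106 mm above the bench. The well is 58 mm in inner diameter and flares to 68 mm over the top 8 mm; the turret is 82 mm wide outside. The splined drive stands in the middle of the well and the orange run ring lies round the drive.
- drive_top (a point): Centre of the top of the dark steel splined drive, 88 mm above the bench: a hub 27 mm wide with four teeth in a cross, 40 mm across the tips, each 7 mm wide. It stands at an unknown angle in each run (its own angle is not given here: see it from above or feel for it) and is too stiff (0.3 N m) for light friction to turn it.
- cup: Closed grinding cup, loose, upright on the bench: steel cylinder 56 mm in diameter, 108 mm high, about 0.35 kg, black lid 60 mm wide. Origin at the centre of its underside, z up. Under it a splined socket, 23 mm deep, with four slots 11 mm wide along its +x, -x, +y, -y: it meshes every quarter turn, within about 5 degrees either way. It has 1 mm to spare all round in the well.
- cup_grip (a point): Middle of the blue bar grip across the lid, 96 mm above the cup's underside. The bar is 52 mm long along the cup's x, 22 mm thick along its y, and stands 26 mm high on the lid (lid top 82 mm, bar top 108 mm above the underside).
- run_ring (a joint): Travel of the sprung run ring in m: 0 when free, 0.006 pressed to its stop. It begins to move at 8 N and takes 13 N at the stop (the cup's weight counts); it springs back when released. The mill runs beyond 0.005.
- sample_jar_red: Bystander: sample jar with red lid, 62 mm wide, 66 mm high, at the back.
- sample_jar_white: Bystander: sample jar with white lid, 62 mm wide, 66 mm high, at the back.
- petri: Bystander: petri dish, 91 mm wide, 15 mm high, at the back.
- bench_timer: Bystander: white bench timer, 62 x 66 x 20 mm, at the front right.
- marker: Bystander: blue marker pen, 130 mm long, 13 mm thick, lying near the front edge.
- micropipette: Bystander: micropipette, 255 mm long, lying in front of the blue shaker.

How it is judged:
By the outcome, as a careful person would: the job done as asked, in the order asked, and still so for the second after the job is handed in, while the arm keeps its last pose, push and grip.
It also fails if it takes over 64 s, if anything falls off the work surface, if the arm or the gripper's body presses on something with over 40 N, if the wrist force passes 120 N, or if a joint passes its speed limit or range.

ROBOT

A 7-joint arm with a two-finger parallel gripper is mounted at the origin on a cart in front of the work surface, level with it; the furniture and walls round the work are solid. World frame = base frame: x ahead of the robot, y to its left, z up, the work surface at z = 0. Lengths are in m, angles in rad, forces in N, time in s.
With the tool pointing down it reaches from about 0.4 to 0.85 m from the base axis. Payload 4.5 kg.
Tool frame: the origin (TCP) lies at the very end of the fingers, on their centre line; the grasp point (between the pads) lies 19 mm behind it; z points along the fingers, y is the line along which they close (so a half turn about z gives the same grasp; the last joint's range is limited). The gripper opens to 88 mm and grips with 3 to 60 N. Pads are 18 mm wide; open, the fingers measure 123 mm over their backs; the gripper's body (75 mm by 187 mm) begins 45 mm behind the grasp point.
Start: joints at [-1.301, 0.689, -0.195, 1.565, 0.157, 0.902, -0.215], TCP at [0.146, 0.608, 0.239] pointing down, gripper open.
Joint ranges: [-3.01, 3.01], [-0.46, 2.08], [-1.47, 1.51], [0.13, 2.56], [-1, 4.14], [0.04, 2.09], [-2.66, 2.66]. Speed limits (rad/s): [2.57, 2.57, 3.14, 3.14, 3.14, 3.14, 3.14].

INTERFACE

Orientations are given as a unit quaternion [x, y, z, w].
In Python, from plant import r gives the robot as it stands. The module is installed in compiled form; this text tells all that it offers.
- The arm moves only by the tool step_arm, never from a script. Its argument "increments" is a list of rows, each a list of 2 entries, a list of its own where there are three numbers: the shift along the world's x, y, z in cm, then the turn, a rotation vector about the world's x, y, z in degrees. A call has exactly 10 rows; each row shifts and turns the commanded pose from where the row before left it; what a row does not reach is not made up. A row lasts 1/10 s, in which the tool goes at most 50 mm and 8.59 degrees, less where a joint would pass 70% of its speed; a pose out of reach is approached as far as the arm can. A call is refused whole if a number of a shift passes 5 or a number of a turn 8.59, either way. A call with a gripper value outside its range is refused whole. "fingers" is the opening, from 0 (shut) to 1 (fully open), set as the call begins (left out, the last holds). The fingers move at their own pace and stop on an object; "grip_force" is the grip in N (left out, the last holds). Time passes only in rows, so rows that do not move let the fingers close, or fill a call up. It gives the time, the measured TCP pose, the force, the opening and the grip force at its end, in the units of the state.
- r.get_state(): the state, without advancing time (a new reading comes with each control period).
- r.snapshot(name): name is "scene" or "top" or "wrist"; returns (picture, depth): 384x512x3 uint8, red, green, blue; 384x512 float32, m along the optical axis (not along the pixel's ray), 0 where there is no reading.
- r.calibration(name): a dict with "fov_y" (degrees; the focal length in pixels is half the picture's height over the tangent of half this angle, whatever the lens; pixels are square), "cx", "cy" (the principal point, pixels), "R" (3x3) and "t" (3): a world point X has camera coordinates R X + t. Camera axes: x right, y down, z forward; pixel columns grow to the right and rows downward; lengths in m; the calibration is good to about 2 mm. A picture is of the moment at which its call begins: read the wrist's pose just before it. calibration takes no time and is no camera call; for the wrist camera it gives the pose at the moment of the call.
- r.finish_job(): hands the job in; it is judged then, once.
The state is a dict: "clock": time; "q": joint angles; "qd": joint speeds; "joint_torque": joint torques, N m; "tool_pos": TCP position; "eef_rot": TCP orientation; "contact_force": force on the tool from outside, world axes, zero at the start; "moment": the same for the moment, N m; "opening": opening from 0.0 (shut) to 1.0 (fully open); "finger_force": force on a finger pad.
Only numpy, scipy, OpenCV 4.12 (cv2) and the standard library are available. Lean on these libraries where they do the work, as an engineer would, in place of code of your own. Each camera call takes 0.05 s, during which the arm holds its last target. There are 200 camera calls.

## Working session

There is one attempt and no reset: what is moved stays moved. The work goes in short steps, Python scripts to look and compute and a tool call to move; the robot and the scene stay as the last step left them, time stands still between calls to the robot, and variables do not carry over. Pictures are saved under pics/ and viewed, at most 10 in all, crops included, and the job is handed in when it is done.

Besides the shell and the picture viewer there is one more tool, called as name([rows], argument=value, ...), one row to a line, values as JSON. step_arm: Moves the arm, as the interface text tells. Its arguments: {"type":"object","properties":{"increments":{"type":"array","items":{"type":"array"}},"fingers":{"type":"number"},"grip_force":{"type":"number"}},"required":["increments"]}

```bash
mkdir -p pics
cat > h.py <<'E'
import numpy as np, cv2
from plant import r
def snap(n,f=None):
    c=r.calibration(n); im,d=r.snapshot(n)
    if f: cv2.imwrite(f,im[:,:,::-1])
    return im,d,c
def cloud(d,c):
    h,w=d.shape; f=h/2/np.tan(np.radians(c['fov_y'])/2)
    v,u=np.mgrid[:h,:w]
    P=np.stack([(u-c['cx'])/f*d,(v-c['cy'])/f*d,d],-1)
    return (P-np.array(c['t']))@np.array(c['R'])
E
python3 - <<'E'
from h import *
print(r.get_state())
a,da,ca=snap('top'); b,db,cb=snap('scene')
cv2.imwrite('pics/a.png',a[:,:,::-1]);cv2.imwrite('pics/b.png',b[:,:,::-1])
np.savez('s.npz',a=a,b=b,A=cloud(da,ca),B=cloud(db,cb),da=da,db=db)
print(ca)
E
```

```text
{'clock': 0.0, 'q': array([-1.30117547,  0.69000991, -0.19450228,  1.56632979,  0.15731026,
        0.90247564, -0.21510721]), 'qd': array([-0.00060996, -0.00129381,  0.00097582,  0.00092633, -0.00043937,
        0.00169194, -0.00085993]), 'joint_torque': array([ 9.69503089e-04, -5.27556574e+01, -1.26635056e+00, -1.53434139e+01,
       -5.26077719e-02,  6.32862153e-03,  1.61068037e-04]), 'tool_pos': array([0.14593581, 0.60708396, 0.23789734]), 'eef_rot': array([ 1.17601217e-01,  9.93060479e-01, -9.14656846e-04, -3.69519350e-05]), 'contact_force': array([-0.00240502, -0.25094991, -0.5565931 ]), 'moment': array([ 0.0207737 , -0.04840861, -0.05911582]), 'finger_force': 0.0, 'opening': 1.0004135194625225}
{'fov_y': 55.07672654824684, 'cx': 251.3285280224464, 'cy': 197.3386868957012, 'R': array([[-0.0073762 , -0.99995341, -0.00622597],
       [-0.9840963 ,  0.00836401, -0.17743879],
       [ 0.1774826 ,  0.00481813, -0.98411214]]), 't': array([-0.10871092,  0.56401858,  1.14182338])}
```

View pics/a.png

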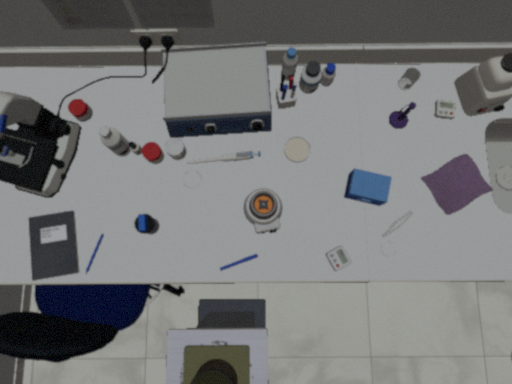

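View pics/b.png

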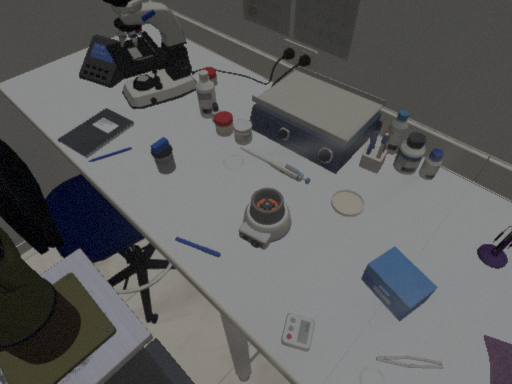

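The top view shows the mill at (263,205) with its orange ring and dark cross, and the cup with its blue bar at (145,223). The scene view shows the cup at (162,153) and the mill at (267,210). Next I'll measure both.

Run:
```python
from h import *
s=np.load('s.npz')
for k,I,(cu,cv),(mu,mv) in (('A','a',(145,223),(263,205)),('B','b',(162,153),(267,210))):
    P=s[k];im=s[I];hsv=cv2.cvtColor(im,cv2.COLOR_RGB2HSV)
    v,u=np.mgrid[:384,:512]
    near=(abs(u-cu)<22)&(abs(v-cv)<30)
    m=near&(hsv[...,0]>105)&(hsv[...,0]<130)&(hsv[...,1]>120)&(P[...,2]>.098)&(P[...,2]<.118)
    q=P[m]; print(k,'bar n',m.sum(),q.mean(0) if len(q) else P[cv,cu], q.min(0),q.max(0))
    print('rect',cv2.minAreaRect((q[:,:2]*1000).astype(np.float32)))
    l=near&(P[...,2]>.074)&(P[...,2]<.09); print('lid',cv2.minEnclosingCircle((P[l][:,:2]*1000).astype(np.float32)))
    near=(abs(u-mu)<40)&(abs(v-mv)<40)
    m=near&(P[...,2]>.099)&(P[...,2]<.114); q=(P[m][:,:2]*1000).astype(np.float32)
    print('mill',m.sum(),cv2.minEnclosingCircle(q),cv2.fitEllipse(cv2.convexHull(q)),np.median(P[m][:,2]))
    print('ctr',P[mv,mu])
```

```text
A bar n 125 [0.47743833 0.22124948 0.10654867] [0.45250499 0.20974469 0.09837691] [0.5012128  0.23488529 0.11188464]
rect ((477.0643615722656, 222.7198028564453), (49.38221740722656, 23.29611587524414), 4.778951168060303)
lid ((478.3046875, 222.49497985839844), 31.440959930419922)
mill 255 ((534.7234497070312, -149.8751678466797), 40.9952507019043) ((534.5960693359375, -150.24295043945312), (80.23028564453125, 80.87162780761719), 107.95218658447266) 0.10429259222755338
ctr [ 0.53159291 -0.14958367  0.08870903]
B bar n 119 [0.47486534 0.2176464  0.10723722] [0.45204545 0.20885449 0.09823208] [0.50085271 0.23227722 0.11243247]
rect ((476.30859375, 221.09341430664062), (48.4126091003418, 22.586292266845703), 5.133492469787598)
lid ((477.21539306640625, 220.76364135742188), 31.448015213012695)
mill 403 ((534.6134033203125, -150.5855712890625), 41.497596740722656) ((534.1805419921875, -150.4962615966797), (81.06727600097656, 81.95294189453125), 10.076742172241211) 0.10645329838449491
ctr [ 0.52105033 -0.16316843  0.0896796 ]
```

step_arm([
  [[2.5, -3.5, 0.3], [0, 0, 1.85]],
  [[3.2, -3.7, 0.3], [0, 0, 1.85]],
  [[3.2, -3.7, 0.3], [0, 0, 1.85]],
  [[3.2, -3.7, 0.3], [0, 0, 1.85]],
  [[3.2, -3.7, 0.3], [0, 0, 1.85]],
  [[3.2, -3.7, 0.3], [0, 0, 1.85]],
  [[3.2, -3.7, 0.3], [0, 0, 1.85]],
  [[3.2, -3.7, 0.3], [0, 0, 1.85]],
  [[3.2, -3.7, 0], [0, 0, 1.85]],
  [[3.2, -3.7, 0], [0, 0, 1.85]],
], fingers=1)

```text
clock: 1.1
tool_pos: [0.4599, 0.2379, 0.2627]
eef_rot: [-0.044, 0.999, -0.0, -0.0]
contact_force: [0.7, 0.7, 0.5]
opening: 1.0
finger_force: 0.0
```

Run:
```python
from h import *
s=r.get_state();print(s['clock'],s['tool_pos'],s['eef_rot'],s['q'])
im,d,c=snap('wrist','pics/c.png'); P=cloud(d,c);np.savez('c.npz',im=im,P=P)
print(c['R'],c['t'])
```

```text
1.1 [0.45994906 0.23791255 0.26267408] [-4.42456937e-02  9.99020674e-01 -1.50290173e-05 -1.04696018e-04] [-0.34562196  0.52954025 -0.34619054  1.85121359  0.24068144  0.80190772
  0.84282395]
[[-8.87659063e-02  9.96052487e-01 -2.36714652e-04]
 [ 9.49056032e-01  8.46498237e-02  3.03524391e-01]
 [ 3.02346263e-01  2.67179622e-02 -9.52823639e-01]] [-0.19665351 -0.50561346  0.26834053]
```

View pics/c.png

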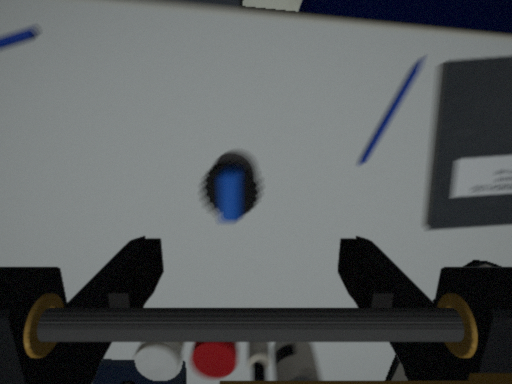

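The wrist view shows the cup with its blue bar at (230,195), upright and clear, with the fingers below it at row 290. Next I'll look down into the mill.

step_arm([
  [[1.2, -3, -0.4], [0, 0, 0]],
  [[1.1, -4.4, -0.4], [0, 0, 0]],
  [[1.1, -4.5, -0.4], [0, 0, 0]],
  [[1.1, -4.5, -0.4], [0, 0, 0]],
  [[1.1, -4.5, -0.4], [0, 0, 0]],
  [[1.1, -4.5, -0.4], [0, 0, 0]],
  [[1.1, -4.5, -0.4], [0, 0, 0]],
  [[1.1, -4.5, -0.4], [0, 0, 0]],
  [[1.1, -4.4, -0.4], [0, 0, 0]],
  [[0, 0, 0], [0, 0, 0]],
])

```text
clock: 2.15
tool_pos: [0.5585, -0.1571, 0.2253]
eef_rot: [-0.038, 0.999, -0.002, -0.001]
contact_force: [-0.6, -0.4, -0.9]
opening: 1.002
finger_force: 0.0
```

Run:
```python
from h import *
s=r.get_state();print(s['clock'],s['tool_pos'],s['eef_rot'],s['q'])
im,d,c=snap('wrist'); P=cloud(d,c);np.savez('m.npz',im=im,P=P)
q=np.abs(P[...,:2]-[.5345,-.150]).max(-1); v,u=np.nonzero((q<.06)&(P[...,2]>.06)); print(u.min(),u.max(),v.min(),v.max())
cr=im[v.min():v.max(),u.min():u.max()]; cv2.imwrite('pics/d.png',cv2.resize(cr[:,:,::-1],None,fx=4,fy=4,interpolation=cv2.INTER_CUBIC))
# rim circle
m=(q<.05)&(abs(P[...,2]-.106)<.005)
print(m.sum(),cv2.minEnclosingCircle((P[m][:,:2]*1000).astype(np.float32)),np.median(P[m][:,2]))
# drive cross: rectify plane z=.088
f=192/np.tan(np.radians(c['fov_y'])/2);R=np.array(c['R']);t=np.array(c['t'])
N=400;g=(np.arange(N)-N/2)*.00025   # +-50mm
X,Y=np.meshgrid(.5345+g,-.150+g,indexing='ij')
W=np.stack([X,Y,np.full_like(X,.088)],-1)@R.T+t
mu=(W[...,0]/W[...,2]*f+c['cx']).astype(np.float32);mv=(W[...,1]/W[...,2]*f+c['cy']).astype(np.float32)
rec=cv2.remap(im,mu,mv,cv2.INTER_LINEAR); cv2.imwrite('pics/e.png',cv2.resize(rec[::-1,::-1,::-1],(600,600)))
np.savez('rec.npz',rec=rec)
```

```text
2.15 [ 0.55854044 -0.15708635  0.22530253] [-3.76113470e-02  9.99289052e-01 -2.46334282e-03 -8.41601483e-04] [ 0.39672961  0.65903959 -0.34996852  1.71439854  0.2979632   0.82160787
  1.55546263]
0 511 0 383
3426 ((536.98291015625, -148.73452758789062), 41.17327117919922) 0.10586533276810547
```

View pics/e.png

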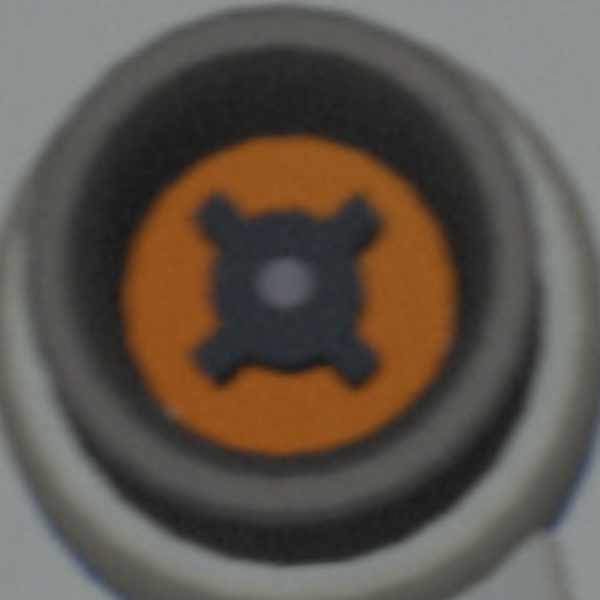

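The rectified view shows the dark cross with its hub at (287,290), near the picture's centre, and its teeth on the diagonals, about 44° from world x. The well axis is at about (0.536, -0.149). Now back to the cup.

step_arm([
  [[-0.9, 3, -0.4], [0, 0, 0]],
  [[-0.9, 4.3, -0.7], [0, 0, 0]],
  [[-0.9, 4.3, -0.7], [0, 0, 0]],
  [[-0.9, 4.3, -0.7], [0, 0, 0]],
  [[-0.9, 4.3, -0.7], [0, 0, 0]],
  [[-0.9, 4.3, -0.7], [0, 0, 0]],
  [[-0.9, 4.3, -0.7], [0, 0, 0]],
  [[-0.9, 4.3, -0.7], [0, 0, 0]],
  [[-0.9, 3.1, -0.7], [0, 0, 0]],
  [[0, 1, -0.5], [0, 0, 0]],
])

```text
clock: 3.2
tool_pos: [0.4747, 0.2299, 0.1616]
eef_rot: [-0.048, 0.999, 0.002, -0.001]
contact_force: [-0.2, -0.3, 1.0]
opening: 0.999
finger_force: 0.0
```

step_arm([
  [[0, 0, 0], [0, 0, 0]],
  [[0, 0, 0], [0, 0, 0]],
  [[0, 0, 0], [0, 0, 0]],
  [[0, 0, 0], [0, 0, 0]],
  [[0, 0, 0], [0, 0, 0]],
  [[0, 0, 0], [0, 0, 0]],
  [[0, 0, 0], [0, 0, 0]],
  [[0, 0, 0], [0, 0, 0]],
  [[0, 0, 0], [0, 0, 0]],
  [[0, 0, 0], [0, 0, 0]],
])

```text
clock: 4.2
tool_pos: [0.478, 0.2238, 0.1617]
eef_rot: [-0.044, 0.999, 0.0, -0.0]
contact_force: [0.6, -0.4, 0.0]
opening: 1.004
finger_force: 0.0
```

Run:
```python
from h import *
s=r.get_state();print(s['clock'],s['tool_pos'],s['eef_rot'],s['contact_force'])
im,d,c=snap('wrist','pics/f.png'); P=cloud(d,c);np.savez('f.npz',im=im,P=P)
hsv=cv2.cvtColor(im,cv2.COLOR_RGB2HSV)
q=np.linalg.norm(P[...,:2]-[.477,.222],axis=-1)
m=(q<.05)&(hsv[...,0]>105)&(hsv[...,0]<130)&(hsv[...,1]>120)&(abs(P[...,2]-.108)<.004)
print(m.sum(),cv2.minAreaRect((P[m][:,:2]*1000).astype(np.float32)),P[m].mean(0))
l=(q<.05)&(P[...,2]>.076)&(P[...,2]<.088);print(l.sum(),cv2.minEnclosingCircle((P[l][:,:2]*1000).astype(np.float32)))
```

```text
4.2 [0.47796192 0.22376735 0.16174151] [-4.35910484e-02  9.99049458e-01  3.22993585e-05 -2.68604930e-05] [ 0.64856949 -0.40108416  0.0208526 ]
2298 ((479.6236267089844, 224.2724151611328), (50.744625091552734, 21.849822998046875), 5.20623779296875) [0.47788601 0.22408836 0.10797423]
2910 ((480.5315246582031, 224.2699432373047), 31.64310073852539)
```

View pics/f.png

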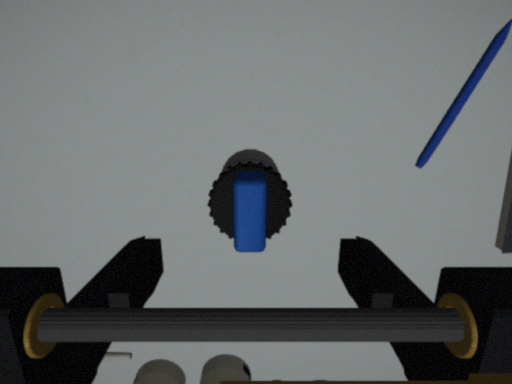

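The bar is centred between the open fingers at (250,210), at (0.4795, 0.2243) with yaw 5°. Descending now.

step_arm([
  [[0.15, 0.05, -0.8], [0, 0, 0]],
  [[0, 0, -1], [0, 0, 0]],
  [[0, 0, -1], [0, 0, 0]],
  [[0, 0, -1], [0, 0, 0]],
  [[0, 0, -1], [0, 0, 0]],
  [[0, 0, -1], [0, 0, 0]],
  [[0, 0, -0.9], [0, 0, 0]],
  [[0, 0, -0.6], [0, 0, 0]],
  [[0, 0, -0.25], [0, 0, 0]],
  [[0, 0, 0], [0, 0, 0]],
])

```text
clock: 5.25
tool_pos: [0.4794, 0.2242, 0.086]
eef_rot: [-0.044, 0.999, -0.0, -0.0]
contact_force: [-0.2, -0.0, -0.7]
opening: 0.997
finger_force: 0.0
```

step_arm([
  [[0, 0, 0], [0, 0, 0]],
  [[0, 0, 0], [0, 0, 0]],
  [[0, 0, 0], [0, 0, 0]],
  [[0, 0, 0], [0, 0, 0]],
  [[0, 0, 0], [0, 0, 0]],
  [[0, 0, 0], [0, 0, 0]],
  [[0, 0, 0], [0, 0, 0]],
  [[0, 0, 0], [0, 0, 0]],
  [[0, 0, 0], [0, 0, 0]],
  [[0, 0, 0], [0, 0, 0]],
], fingers=0, grip_force=40)

```text
clock: 6.25
tool_pos: [0.4795, 0.2241, 0.0862]
eef_rot: [-0.043, 0.999, -0.0, -0.0]
contact_force: [-0.5, -0.0, -0.6]
opening: 0.245
finger_force: 40.0
```

step_arm([
  [[0, 0, 0.6], [0, 0, 0]],
  [[0, 0, 1.5], [0, 0, 0]],
  [[0, 0, 2], [0, 0, 0]],
  [[0, 0, 2], [0, 0, 0]],
  [[0, 0, 2], [0, 0, 0]],
  [[0, 0, 2], [0, 0, 0]],
  [[0, 0, 2], [0, 0, 0]],
  [[0, 0, 1.5], [0, 0, 0]],
  [[0, 0, 1], [0, 0, 0]],
  [[0, 0, 0.4], [0, 0, 0]],
])

```text
clock: 7.25
tool_pos: [0.4795, 0.2242, 0.237]
eef_rot: [-0.044, 0.999, 0.0, 0.0]
contact_force: [0.5, -0.4, -3.8]
opening: 0.244
finger_force: 40.0
```

step_arm([
  [[0.5, -1.3, 0], [0, 0, 2.7]],
  [[0.5, -2, 0], [0, 0, 2.7]],
  [[0.5, -2.5, 0], [0, 0, 2.7]],
  [[0.5, -2.5, 0], [0, 0, 2.7]],
  [[0.5, -2.5, 0], [0, 0, 2.7]],
  [[0.5, -2.5, 0], [0, 0, 2.7]],
  [[0.5, -2.5, 0], [0, 0, 2.7]],
  [[0.5, -2.5, 0], [0, 0, 2.7]],
  [[0.5, -2.5, 0], [0, 0, 2.7]],
  [[0.5, -2.5, 0], [0, 0, 2.7]],
])

```text
clock: 8.25
tool_pos: [0.5289, -0.01, 0.2355]
eef_rot: [-0.277, 0.961, 0.0, -0.001]
contact_force: [-1.1, 0.3, -3.7]
opening: 0.249
finger_force: 40.0
```

step_arm([
  [[0.3, -2.5, 0], [0, 0, 0]],
  [[0.25, -2.5, 0], [0, 0, 0]],
  [[0.2, -2.5, 0], [0, 0, 0]],
  [[0, -2.2, 0], [0, 0, 0]],
  [[0, -2, 0], [0, 0, 0]],
  [[0, -1.5, 0], [0, 0, 0]],
  [[0, -0.8, 0], [0, 0, 0]],
  [[0, 0, 0], [0, 0, 0]],
  [[0, 0, 0], [0, 0, 0]],
  [[0, 0, 0], [0, 0, 0]],
])

```text
clock: 9.25
tool_pos: [0.5372, -0.1472, 0.2363]
eef_rot: [-0.277, 0.961, 0.0, 0.0]
contact_force: [-0.3, 0.2, -3.5]
opening: 0.25
finger_force: 40.0
```

Run:
```python
from h import *
s=r.get_state();print(s['tool_pos'],s['eef_rot'],s['contact_force'],s['moment'],s['q'])
im,d,c=snap('wrist','pics/g.png')
```

```text
[ 0.53715151 -0.14717558  0.23633074] [-2.76622765e-01  9.60978452e-01  4.77060307e-04  1.83700798e-04] [-0.34632468  0.17311301 -3.46153754] [ 0.0459214   0.00397289 -0.02276527] [ 0.47208724  0.63222667 -0.47892951  1.76742309  0.37521375  0.83368309
  1.94795567]
```

View pics/g.png

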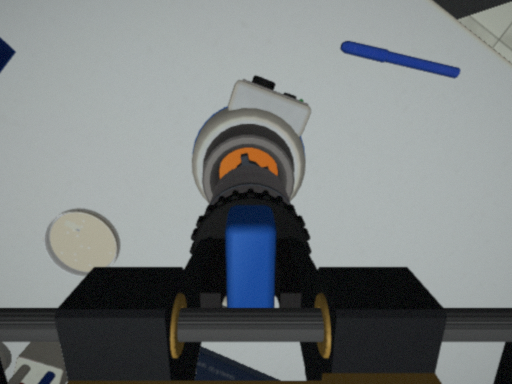

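The cup hangs straight from the gripper at (250,250), just above the turret, and the well at (248,165) is still partly visible. Lowering in stages.

step_arm([
  [[0, -0.15, -0.3], [0, 0, 0]],
  [[0, 0, -0.7], [0, 0, 0]],
  [[0, 0, -1], [0, 0, 0]],
  [[0, 0, -1], [0, 0, 0]],
  [[0, 0, -0.6], [0, 0, 0]],
  [[0, 0, -0.4], [0, 0, 0]],
  [[0, 0, -0.3], [0, 0, 0]],
  [[0, 0, -0.3], [0, 0, 0]],
  [[0, 0, -0.3], [0, 0, 0]],
  [[0, 0, 0], [0, 0, 0]],
])

```text
clock: 10.3
tool_pos: [0.5368, -0.1503, 0.187]
eef_rot: [-0.276, 0.961, 0.0, -0.0]
contact_force: [0.2, 0.3, -2.5]
opening: 0.245
finger_force: 40.0
```

step_arm([
  [[0, 0, -0.1], [0, 0, 0]],
  [[0, 0, -0.1], [0, 0, 0]],
  [[0, 0, -0.1], [0, 0, 0]],
  [[0, 0, -0.1], [0, 0, 0]],
  [[0, 0, -0.1], [0, 0, 0]],
  [[0, 0, -0.1], [0, 0, 0]],
  [[0, 0, -0.1], [0, 0, 0]],
  [[0, 0, -0.1], [0, 0, 0]],
  [[0, 0, 0], [0, 0, 0]],
  [[0, 0, 0], [0, 0, 0]],
])

```text
clock: 11.3
tool_pos: [0.537, -0.1503, 0.1792]
eef_rot: [-0.276, 0.961, 0.0, -0.0]
contact_force: [-0.0, -0.0, -3.5]
opening: 0.245
finger_force: 40.0
```

step_arm([
  [[0, 0, -0.1], [0, 0, 0]],
  [[0, 0, -0.1], [0, 0, 0]],
  [[0, 0, -0.1], [0, 0, 0]],
  [[0, 0, -0.1], [0, 0, 0]],
  [[0, 0, -0.1], [0, 0, 0]],
  [[0, 0, -0.05], [0, 0, 0]],
  [[0, 0, 0], [0, 0, 0]],
  [[0, 0, 0], [0, 0, 0]],
  [[0, 0, 0], [0, 0, 0]],
  [[0, 0, 0], [0, 0, 0]],
])

```text
clock: 12.3
tool_pos: [0.5371, -0.1503, 0.174]
eef_rot: [-0.276, 0.961, -0.0, 0.0]
contact_force: [-0.6, -0.3, 2.1]
opening: 0.249
finger_force: 40.0
```

The cup is riding on the teeth with light pressure (z force from -3.5 to +2.1 N). Now turning it.

step_arm([
  [[0, 0, 0], [0, 0, 1.2]],
  [[0, 0, 0], [0, 0, 1.2]],
  [[0, 0, 0], [0, 0, 1.2]],
  [[0, 0, 0], [0, 0, 1.2]],
  [[0, 0, 0], [0, 0, 1.2]],
  [[0, 0, 0], [0, 0, 1.2]],
  [[0, 0, 0], [0, 0, 1.2]],
  [[0, 0, 0], [0, 0, 1.2]],
  [[0, 0, 0], [0, 0, 1.2]],
  [[0, 0, 0], [0, 0, 1.2]],
])

```text
clock: 13.3
tool_pos: [0.5368, -0.1502, 0.1735]
eef_rot: [-0.375, 0.927, 0.0, -0.0]
contact_force: [-0.2, -0.9, -3.0]
opening: 0.243
finger_force: 40.0
```

Run:
```python
from h import *
s=r.get_state();print(s['tool_pos'],s['eef_rot'],s['contact_force'],s['moment'],s['q'][6])
```

```text
[ 0.53678116 -0.15022926  0.17351969] [-3.75398182e-01  9.26863588e-01  1.85127759e-04 -2.45448489e-04] [-0.19941787 -0.91787922 -2.96011434] [0.05652591 0.06716    0.00482427] 2.052989051264737
```

Pressure has vanished at yaw 44°, so the slots are over the teeth. Sliding down gently.

step_arm([
  [[0, 0, -0.1], [0, 0, 0]],
  [[0, 0, -0.1], [0, 0, 0]],
  [[0, 0, -0.1], [0, 0, 0]],
  [[0, 0, -0.1], [0, 0, 0]],
  [[0, 0, -0.1], [0, 0, 0]],
  [[0, 0, -0.1], [0, 0, 0]],
  [[0, 0, -0.1], [0, 0, 0]],
  [[0, 0, 0], [0, 0, 0]],
  [[0, 0, 0], [0, 0, 0]],
  [[0, 0, 0], [0, 0, 0]],
])

```text
clock: 14.3
tool_pos: [0.537, -0.1502, 0.1668]
eef_rot: [-0.375, 0.927, 0.0, 0.0]
contact_force: [-0.3, 0.3, -2.9]
opening: 0.249
finger_force: 40.0
```

step_arm([
  [[0, 0, -0.1], [0, 0, 0]],
  [[0, 0, -0.1], [0, 0, 0]],
  [[0, 0, -0.1], [0, 0, 0]],
  [[0, 0, -0.1], [0, 0, 0]],
  [[0, 0, -0.1], [0, 0, 0]],
  [[0, 0, -0.1], [0, 0, 0]],
  [[0, 0, -0.1], [0, 0, 0]],
  [[0, 0, -0.1], [0, 0, 0]],
  [[0, 0, 0], [0, 0, 0]],
  [[0, 0, 0], [0, 0, 0]],
])

```text
clock: 15.3
tool_pos: [0.5373, -0.1504, 0.1596]
eef_rot: [-0.374, 0.927, -0.0, 0.0]
contact_force: [-0.5, -0.2, 5.8]
opening: 0.248
finger_force: 40.0
```

step_arm([
  [[0, 0, -0.1], [0, 0, 0]],
  [[0, 0, -0.1], [0, 0, 0]],
  [[0, 0, -0.1], [0, 0, 0]],
  [[0, 0, -0.05], [0, 0, 0]],
  [[0, 0, -0.05], [0, 0, 0]],
  [[0, 0, 0], [0, 0, 0]],
  [[0, 0, 0], [0, 0, 0]],
  [[0, 0, 0], [0, 0, 0]],
  [[0, 0, 0], [0, 0, 0]],
  [[0, 0, 0], [0, 0, 0]],
])

```text
clock: 16.3
tool_pos: [0.5373, -0.1503, 0.1561]
eef_rot: [-0.374, 0.927, -0.001, 0.0]
contact_force: [-2.3, -0.1, 10.1]
opening: 0.24
finger_force: 40.0
```

step_arm([
  [[0, 0, -0.05], [0, 0, 0]],
  [[0, 0, -0.05], [0, 0, 0]],
  [[0, 0, -0.05], [0, 0, 0]],
  [[0, 0, 0], [0, 0, 0]],
  [[0, 0, 0], [0, 0, 0]],
  [[0, 0, 0], [0, 0, 0]],
  [[0, 0, 0], [0, 0, 0]],
  [[0, 0, 0], [0, 0, 0]],
  [[0, 0, 0], [0, 0, 0]],
  [[0, 0, 0], [0, 0, 0]],
])

```text
clock: 17.3
tool_pos: [0.5374, -0.1503, 0.156]
eef_rot: [-0.374, 0.927, -0.001, 0.001]
contact_force: [-5.3, 0.3, 22.0]
opening: 0.245
finger_force: 40.0
```

The position held at 0.156 while the force rose from 10 to 22 N, so it is on the stop. One check that it holds, then I'll hand in.

Run:
```python
from h import *
im,d,c=snap('top'); P=cloud(d,c)
for i in range(4): r.snapshot('top')
s=r.get_state();print(s['clock'],s['tool_pos'],s['contact_force'],s['opening'])
assert s['contact_force'][2]>14 and s['tool_pos'][2]<.157
print(r.finish_job())
```

```text
17.55 [ 0.53741457 -0.15034914  0.15602473] [-5.90998684 -0.65842692 21.79719955] 0.24958296193110935
the job is handed in; nothing more can be done
None
```

The cup meshed with the drive at about 44° and slid home, and I handed the job in at 17.6 s with the arm still holding it pressed to the run ring's stop at about 22 N (the result was not reported back).

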